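# Draw the filter slide from the reader and hold it to the viewing light

## Robot

A 6-joint arm with a two-finger parallel gripper is mounted at the origin on the work surface. World frame = base frame: x ahead of the robot, y to its left, z up, the work surface at z = 0. Lengths are in m, angles in rad, forces in N, time in s.
With the tool pointing down it reaches from about 0.3 to 0.85 m from the base axis. Payload 4.2 kg.
Tool frame: the origin (TCP) lies midway between the tips of the shut fingers; the grasp point (between the pads) lies 19 mm behind it; y points along the fingers, x is the direction in which the jaws open and shut, and the axes are right-handed (so a half turn about y gives the same grasp; the last joint's range is limited). The gripper opens to 91 mm and grips with 3 to 60 N. Pads are 32 mm wide; open, the fingers measure 118 mm over their backs; the gripper's body (76 mm by 178 mm) begins 60 mm behind the grasp point.
Start: joints at [1.269, 0.32, 1.565, -0, 1.257, -0.02], TCP at [0.16, 0.552, 0.192] pointing down, gripper open.
Joint ranges: [-3.11, 3.11], [-0.84, 2.01], [0.21, 2.61], [-1.34, 4.49], [0.05, 2.63], [-2.56, 2.56]. Speed limits (rad/s): [2.57, 2.57, 3.14, 3.14, 3.14, 3.14].

## Interface

Orientations are given as a rotation vector (axis times angle).
In Python, from station import * gives the robot as it stands.
- The arm moves only by the tool send_rows, never from a script. Its arguments are lists of equal length, an entry for each row: "delta_pos": the shift along the tool's x, y, z in mm, a list of three; "yaw": the turn about the tool's y in degrees; "jaw": the closure, from 0 (fully open) to 1 (shut). A call has 1 to 8 rows; each row is the pose to reach, as a shift and turn from the pose commanded when the call began, along the tool's axes at that moment; what a row does not reach only later rows make up. A row lasts 1/12 s, in which the tool goes at most 41.7 mm and 7.16 degrees, less where a joint would pass 70% of its speed; a pose out of reach is approached as far as the arm can. A call with a gripper value outside its range is refused whole. The fingers move at their own pace and stop on an object; the grip force is fixed at half the most. Time passes only in rows, so rows that repeat a pose let the fingers close. It gives the time, the measured TCP pose, the force and the opening at its end, in the units of the state.
- read_state(): the state, without advancing time (a new reading comes with each control period).
- snapshot(name): name is "scene" or "top" or "wrist"; returns a dict with "pixels" (480x640x3 uint8, red, green, blue), "fx", "fy", "cx", "cy" (pixels), "rvec" (rotation vector, rad) and "tvec" (3), from world to camera coordinates, as OpenCV has them. Camera axes: x right, y down, z forward; pixel columns grow to the right and rows downward; lengths in m; the calibration is good to about 2 mm. A picture is of the moment at which its call begins. There is no depth.
- job_done(): hands the job in, once; it reports no verdict.
The state is a dict: "time": time; "joint_pos": joint angles; "joint_velocities": joint speeds; "tau": joint torques, N m; "position": TCP position; "orientation": TCP orientation; "wrist_force": force on the tool from outside, world axes, zero at the start; "ft_torque": the same for the moment, N m; "grip_width": opening from 0.0 (shut) to 1.0 (fully open).
Only numpy, scipy, OpenCV 4.12 (cv2) and the standard library are available. Lean on these libraries where they do the work, as an engineer would, in place of code of your own. Each camera call takes 0.05 s, during which the arm holds its last target. There are 200 camera calls.

## Task

The reader's filter is to be checked: lift the flap on top of the reader until it stands upright, then draw the filter slide with the flat pull tab up out of its slot, leaving the one with the round knob seated. Hold the slide up in front of the middle of the viewing light's lit face, upright and square-on to it, a few centimetres off and not touching the light. Finish there still holding the slide, with the flap left standing open and everything else undisturbed.

Things in the scene. Friction and masses are not known exactly. Their poses are not given: they have to be found in the camera images.
- reader: white desktop reader, 260 (x) x 380 (y) x 110 mm, fixed. Origin: underside centre, on the table; z up, its front faces its own -x. Deck 110 mm high for reader x -40 to 130; before that (x -130 to -40) a lower apron 72 mm high. A tilted display, up to 190 mm high, stands at x 40 to 130, y -175 to -35. The filter bay under the flap is at y 0 to 170
- flap (a joint): angle of the flap (grey, white inlay) over the bay, rad: 0 shut flat on the deck (starts 0 to 0.12), 1.57 upright, 1.8 its stop, leaning a little back. The hinge runs along the reader's y at the back of the bay; the front edge swings up and back. Stiff friction hinge: stays where left; about 2 N at the tab moves it. Flap 178 mm wide, 88 mm from hinge to front edge, 6 mm thick
- flap_tab (a point): centre of the flap's finger tab, sticking 24 mm out from the middle of the front edge over the apron (35 mm free below it). 24 mm wide along the reader's y, 10 mm thick; 100 mm from the hinge axis, moves with the flap. Pinched from above across its 24 mm width it turns, with some drag, between the pads, so the tool can stay pointing down
- flap_hinge (a point): fixed point on the flap's hinge axis, in line with the tab, 113.5 mm above the table; its axes are the reader's
- bay (a point): middle of the filter bay's floor, 66 mm above the table; reader's axes. The bay is a well in the deck, 44 mm deep, open at the top, covered by the flap: inside x -30 to 40, y -85 to 85 mm from here. In its floor two upright slots 54 mm deep, at x 0, y -40 and +40 mm, hold one slide each (1.5 mm play all round); which slide is in which varies
- slide_flat: filter slide to draw out, 60-135 g: aluminium plate 46 (y) x 8 (x) x 60 mm high with two round windows; on top a flat black pull tab 24 (y) x 10 (x) mm, 60 to 94 mm above its bottom. Origin: centre of the bottom edge, z up, x square to the faces. Seated: origin 12 mm above the table, axes as the reader's. 29 mm or more free beside the tab along y: enter with about 50 mm opening
- slide_round: the other filter slide, to be left seated: same plate, origin and axes, but with a round black knob, 18 mm across, top also 94 mm above its bottom, on a thin stem instead of the flat tab. Both are hidden under the shut flap
- slide_mid (a point): middle of slide_flat's windowed plate, 30 mm above its origin; same axes
- viewer: standing viewing light, fixed: black foot 110 x 170 mm and an upright aluminium-framed panel 230 mm wide (its y), 180 mm high, 18 mm thick, from 40 to 220 mm above the table, lit white on the front, which faces its own -x, roughly towards the robot. Origin: on the table, 10 mm behind the lit face
- viewer_face (a point): centre of the lit face (210 x 160 mm), 130 mm above the table; axes as the viewer's: -x points out of the lit face, y along its width, z up
- cup_a: bystander: capped sample cup, 52 mm across, 66 mm high, on the table before the reader; origin under its centre
- cup_b: bystander: capped sample cup, 52 mm across, 66 mm high, on the table left of the reader; origin under its centre
- cap: bystander: loose blue screw cap, 52 mm across, 14 mm high
- timer: bystander: round bench timer, 68 mm across, 17 mm high, on the table before the reader
- dropper: bystander: small dropper bottle, 24 mm across, 50 mm high, standing on the reader's deck before the display
- tube_rack: bystander: clear rack of capped tubes, 50 x 130 x 55 mm
- pen: bystander: marker pen, 130 mm long, lying on the table
Things that resemble listed ones, but are neither listed nor needed, are in the scene too. Leave any orange look-alike of the viewer alone.

How it is judged:
By the outcome, as a careful person would: the job done as asked, in the order asked, and still so for the second after the job is handed in, while the arm keeps its last pose, push and grip.
It also fails if it takes over 51 s, if anything falls off the work surface, if the arm or the gripper's body presses on something with over 40 N, if the wrist force passes 120 N, or if a joint passes its speed limit or range.

## Working session

There is one attempt and no reset: what is moved stays moved. The work goes in short steps, Python scripts to look and compute and a tool call to move; the robot and the scene stay as the last step left them, time stands still between calls to the robot, and variables do not carry over. Pictures are saved under pics/ and viewed, about 8 in all and at most 12, crops included, and the job is handed in when it is done.

Besides the shell and the picture viewer there is one more tool, called after "Call:" by a JSON object that holds its "name" and its "arguments", one argument or row to a line. send_rows: Moves the arm, as the interface text tells. Its arguments: {"type":"object","properties":{"delta_pos":{"type":"array","items":{"type":"array","items":{"type":"number"}}},"yaw":{"type":"array","items":{"type":"number"}},"jaw":{"type":"array","items":{"type":"number"}}},"required":["delta_pos","yaw","jaw"]}

```bash
mkdir -p pics; cat > h.py <<'E'
import sys; sys.path.insert(0,'.')
from station import *
import numpy as np, cv2
from scipy.spatial.transform import Rotation as R
def save(n,f):
    s=snapshot(n); cv2.imwrite(f'pics/{f}.png',s['pixels'][:,:,::-1]); np.save(f'pics/{f}.npy',s,allow_pickle=True); return s
def load(f): return np.load(f'pics/{f}.npy',allow_pickle=True).item()
def ray(s,u,v):
    M=R.from_rotvec(s['rvec']).as_matrix(); t=np.array(s['tvec']); c=-M.T@t
    return c, M.T@np.array([(u-s['cx'])/s['fx'],(v-s['cy'])/s['fy'],1])
def onz(s,u,v,z):
    c,d=ray(s,u,v); return c+d*(z-c[2])/d[2]
def proj(s,p):
    M=R.from_rotvec(s['rvec']).as_matrix(); q=M@np.array(p)+np.array(s['tvec']); return np.array([s['fx']*q[0]/q[2]+s['cx'],s['fy']*q[1]/q[2]+s['cy']])
def st():
    s=read_state(); return s, R.from_rotvec(s['orientation']).as_matrix()
E
python3 - <<'E'
from h import *
for n in ('scene','top'):
    s=save(n,n+'0'); print(n,ray(s,320,240))
s,M=st(); print(s); print(M.round(3))
E
```

```text
scene (array([1.20718061, 0.14562319, 0.71118304]), array([-0.77250473, -0.15202991, -0.61686032]))
top (array([0.25769728, 0.01890414, 1.16509112]), array([ 0.13849289, -0.00236799, -0.99036288]))
{'time': 0.1, 'joint_pos': array([ 1.26898621e+00,  3.20246483e-01,  1.56550862e+00, -5.46786097e-05,
        1.25736359e+00, -2.00092179e-02]), 'joint_velocities': array([ 0.00206732, -0.0005488 , -0.0020054 ,  0.00143211,  0.00018204,
       -0.0008196 ]), 'tau': array([ 1.21370613e-03, -4.13332522e+01, -2.32507181e+01,  7.28710229e-02,
        4.21499158e-02, -4.57585304e-05]), 'position': array([0.15978754, 0.55188258, 0.19121252]), 'orientation': array([-1.33038222, -0.99828914,  1.00029771]), 'wrist_force': array([-0.05897986, -0.07801531,  1.17143308]), 'ft_torque': array([-0.00832416, -0.00266148,  0.03206887]), 'grip_width': 0.9984806720240832}
[[ 0.278 -0.    -0.961]
 [ 0.961 -0.001  0.278]
 [-0.002 -1.    -0.   ]]
```

View pics/top0.png

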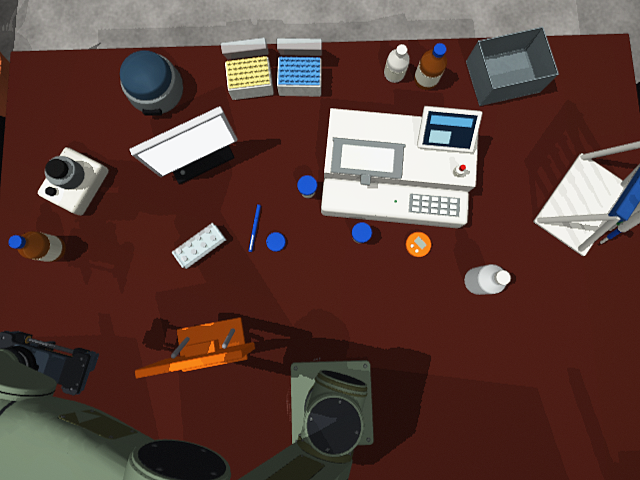

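View pics/scene0.png

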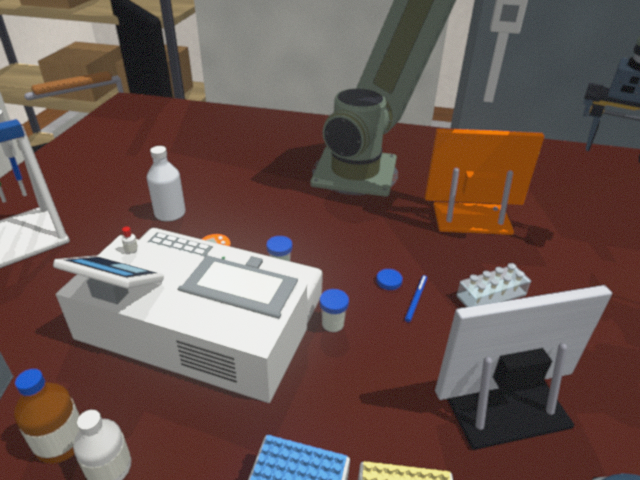

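The top view shows the reader at (400,165), with the flap's grey frame at (368,158) and its tab at (370,180). The white viewer is at (185,145). The orange look-alike at (200,345) is not needed. I'll measure the reader and the viewer.

```bash
python3 - <<'E'
from h import *
s=load('top0'); im=s['pixels']; hsv=cv2.cvtColor(im,cv2.COLOR_RGB2HSV)
a=cv2.resize(im[90:240,290:490],None,fx=3.2,fy=3.2,interpolation=cv2.INTER_CUBIC)
b=cv2.resize(im[90:240,110:260],None,fx=1.06*1,fy=1.06,interpolation=cv2.INTER_CUBIC)
c=np.zeros((480+0,640,3),np.uint8);c[:480,:640]=a
cv2.imwrite('pics/crop1.png',c[:,:,::-1])
white=((hsv[:,:,1]<50)&(hsv[:,:,2]>150)).astype(np.uint8)
n,l,stt,ce=cv2.connectedComponentsWithStats(white)
for i in range(1,n):
    if stt[i,4]>800: 
        cn,_=cv2.findContours((l==i).astype(np.uint8),0,2); q=cv2.approxPolyDP(cn[0],4,True)[:,0]
        print(i,stt[i],ce[i],q.tolist())
grey=((hsv[:,:,1]<50)&(hsv[:,:,2]>90)&(hsv[:,:,2]<200)).astype(np.uint8); grey[:, :320]=0; grey[:,415:]=0
n,l,stt,ce=cv2.connectedComponentsWithStats(grey)
for i in range(1,n):
    if stt[i,4]>100:
        cn,_=cv2.findContours((l==i).astype(np.uint8),0,2); q=cv2.approxPolyDP(max(cn,key=cv2.contourArea),3,True)[:,0]
        print('g',stt[i],ce[i],q.tolist(),[onz(s,*p,.115)[:2].round(3).tolist() for p in q])
E
```

```text
2 [  32    0   67   50 1409] [60.02838893 31.7430802 ] [[40, 0], [42, 6], [33, 16], [46, 25], [36, 42], [39, 47], [32, 49], [88, 48], [98, 42], [97, 36], [82, 42], [82, 29], [70, 34], [70, 25], [76, 28], [78, 20], [70, 25], [63, 20], [64, 13], [59, 24], [48, 0]]
4 [  80    0  114   35 2062] [133.4485936   12.81183317] [[80, 27], [99, 4], [109, 6], [97, 18], [92, 16], [92, 34], [101, 25], [113, 27], [112, 16], [120, 25], [125, 20], [134, 23], [125, 16], [125, 6], [133, 1], [130, 12], [136, 17], [135, 11], [140, 11], [142, 21], [137, 22], [144, 27], [162, 27], [169, 14], [193, 10], [190, 2], [186, 9], [180, 5], [184, 0], [103, 0], [80, 7], [85, 12], [80, 14]]
7 [ 205    0  140   24 1968] [277.31148374  10.16615854] [[205, 0], [221, 12], [225, 2], [233, 13], [243, 8], [248, 17], [242, 18], [250, 17], [253, 23], [257, 17], [285, 23], [344, 21], [334, 9], [336, 0], [330, 7], [334, 12], [321, 21], [309, 17], [312, 6], [302, 10], [311, 0]]
11 [ 414    0   94   37 1616] [463.83663366  13.33168317] [[416, 6], [415, 11], [420, 10], [414, 19], [444, 19], [436, 8], [445, 15], [451, 10], [453, 16
[... 2118 characters left out ...]
3  94  21 463] [367.31317495 216.55507559] [[321, 203], [325, 215], [414, 223], [414, 219], [324, 211]] [[0.497, 0.011], [0.466, 0.002], [0.44, -0.216], [0.45, -0.216], [0.476, 0.004]]
g [347 362  23  10 147] [357.92517007 365.33333333] [[347, 362], [349, 368], [369, 371], [368, 362]] [[0.113, -0.039], [0.1, -0.043], [0.091, -0.09], [0.112, -0.088]]
g [320 396  43  59 140] [350.55       422.27857143] [[324, 397], [342, 397], [359, 413], [360, 436], [352, 448], [340, 454], [347, 453], [360, 438], [360, 414], [345, 398]] [[0.036, 0.018], [0.035, -0.024], [-0.002, -0.062], [-0.052, -0.062], [-0.078, -0.043], [-0.09, -0.015], [-0.088, -0.031], [-0.057, -0.062], [-0.004, -0.064], [0.032, -0.031]]
```

View pics/crop1.png

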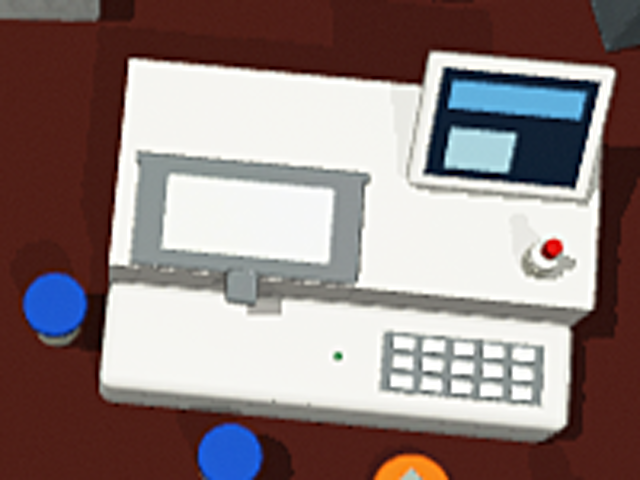

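The crop shows the flap frame, crop px (135,155)–(368,280), with the tab at crop (242,287), so image (365.6,179.7). The deck corners are at crop (128,58), (110,268) and (593,307).

```bash
python3 - <<'E'
from h import *
s=load('top0')
f=lambda u,v:(290+u/3.2,90+v/3.2)
BL,FL,FR=[onz(s,*f(*p),.110)[:2] for p in((128,58),(110,268),(593,307))]
print('deck',BL,FL,FR,np.linalg.norm(BL-FL),np.linalg.norm(FR-FL))
yv=(FL-FR); th=np.arctan2(-yv[0],yv[1]); print('yaw reader',np.degrees(th))
x=np.array([np.cos(th),np.sin(th)]);y=np.array([-x[1],x[0]])
O=(FL+FR)/2+x*.04
print('origin',O,'from BL',BL-.13*x-.19*y)
hl,hr=[onz(s,*f(*p),.1165)[:2] for p in((138,152),(369,174))]
fl,fr=[onz(s,*f(*p),.1165)[:2] for p in((133,266),(357,282))]
print('flap in reader',[((p-O)@x,(p-O)@y) for p in(hl,hr,fl,fr)])
t=onz(s,*f(242,287),.1165)[:2];print('tab',t,(t-O)@x,(t-O)@y)
print('viewer, lit corners')
P=[onz(s,*p,z) for p,z in(((138,156),.21),((218,116),.21),((163,175),.05),((233,139),.05))]
for p in P:print(p.round(4))
d=P[1]-P[0];e=P[3]-P[2];print(np.linalg.norm(d),np.linalg.norm(e),np.degrees(np.arctan2(-d[0],d[1])),np.degrees(np.arctan2(-e[0],e[1])))
sc=load('scene0');im=sc['pixels']
# viewer rear: scene crop
cv2.imwrite('pics/crop2.png',cv2.resize(np.vstack([im[220:420,420:620],]),None,fx=2.5,fy=2.5,interpolation=cv2.INTER_CUBIC)[:,:,::-1])
tp=s['pixels'];cv2.imwrite('pics/crop2.png',np.hstack([cv2.resize(tp[95:195,120:250],(520,400),interpolation=cv2.INTER_CUBIC),cv2.resize(im[280:440,430:615],(280,242)).__class__(shape=(400,0,3),dtype=np.uint8)])[:,:,::-1])
E
```

```text
deck [ 0.74606068 -0.01899907] [0.5727562  0.00062402] [ 0.53039574 -0.37525328] 0.17441190059402017 0.3782567337472592
yaw reader -6.429964712231085
origin [ 0.59132435 -0.19179417] from BL [ 0.59560061 -0.19324535]
flap in reader [(np.float64(0.054037193438650516), np.float64(0.17477516592356782)), (np.float64(0.05106617122027855), np.float64(-0.007791689731455781)), (np.float64(-0.03884820856318596), np.float64(0.17128594391463847)), (np.float64(-0.03718441844443686), np.float64(-0.0034079730679180157))]
tab [ 0.55258568 -0.10142931] -0.04861482423720751 0.08545812622522925
viewer, lit corners
[0.5972 0.4273 0.21  ]
[0.6882 0.2447 0.21  ]
[0.5997 0.4278 0.05  ]
[0.6941 0.242  0.05  ]
0.20403132116282238 0.20840202537307662 -153.5178015300391 -153.07629184705684
```

View pics/crop2.png

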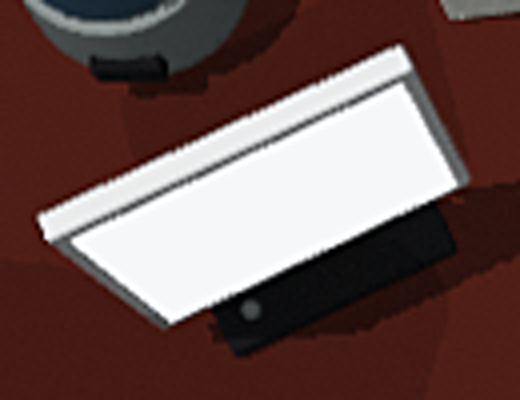

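The viewer's lit corners in this crop are at about (72,240), (405,82), (168,325) and (460,183). The measured 208 mm width matches the given 210 mm. Next comes a helper that turns a world target into tool-axis numbers, and a refinement of the viewer face and tab height.

```bash
cat >> h.py <<'E'
def go(*targets, ang=None):
    "targets world xyz for TCP; ang: world angle (deg) of jaw axis; prints tool deltas mm and yaw deg"
    s,M=st(); p=np.array(s['position'])
    cur=np.degrees(np.arctan2(M[1,0],M[0,0])); print('t',s['time'],'pos',p.round(4),'jawang',cur.round(2),'F',np.round(s['wrist_force'],1),'w',round(s['grip_width'],3))
    for t in targets: print((M.T@(np.array(t)-p)*1000).round(0).tolist())
    if ang is not None: print('yaw',round(-((ang-cur+90)%180-90),1))
E
python3 - <<'E'
from h import *
s=load('top0');f=lambda u,v:(120+u/4,95+v/4)
P=[onz(s,*f(*p),z) for p,z in(((71,240),.21),((406,82),.21),((168,325),.05),((460,183),.05))]
for p in P:print(p.round(4))
print('face',np.mean(P,0)); 
for a,b in((0,1),(2,3)): d=P[a]-P[b];print(np.linalg.norm(d),np.degrees(np.arctan2(-d[0],d[1])))
sc=load('scene0'); 
for z in(.11,.1165,.123): print('tab proj in scene at',z,proj(sc,[.5526,-.1014,z]))
im=sc['pixels'][225:325,170:330];cv2.imwrite('pics/crop3.png',cv2.resize(im,None,fx=5,fy=5,interpolation=cv2.INTER_CUBIC)[:,:,::-1])
hsv=cv2.cvtColor(s['pixels'],cv2.COLOR_RGB2HSV);m=((hsv[:,:,0]<15)&(hsv[:,:,1]>200)&(hsv[:,:,2]>170));m[:300]=0;v,u=np.where(m)
print('orange z.22',onz(s,u.min(),v.max(),.22),onz(s,u.max(),v.min(),.22))
go([.40,.35,.32],[.53,.1,.30],[.545,-.1,.24],ang=83.57)
E
```

```text
[0.5996 0.428  0.21  ]
[0.6891 0.2366 0.21  ]
[0.5964 0.4303 0.05  ]
[0.689  0.2366 0.05  ]
face [0.64352093 0.33287419 0.13      ]
0.21130048828187556 25.08020353865862
0.21476873790166365 25.55596507492894
tab proj in scene at 0.11 [254.2708252  265.11827607]
tab proj in scene at 0.1165 [254.06097214 262.34336682]
tab proj in scene at 0.123 [253.8493071  259.54449753]
orange z.22 [0.11169625 0.41469965 0.22      ] [0.21542533 0.19736089 0.22      ]
t 0.1 pos [0.1598 0.5519 0.1912] jawang 73.85 F [-0.1 -0.1  1.2] w 0.998
[-127.0, -129.0, -287.0]
[-331.0, -108.0, -481.0]
[-519.0, -48.0, -551.0]
yaw -9.7
```

View pics/crop3.png

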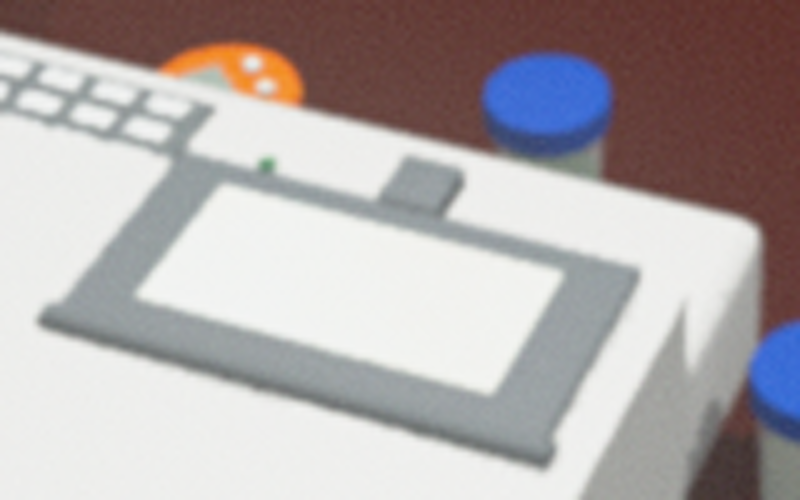

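The tab's top centre in the scene view is at about (254.4,262). That puts it at z≈0.117, so the flap is essentially shut. I'm moving up and over now.

Call:
{"name": "send_rows", "arguments": {
  "delta_pos": [
    [-10, -129, -40],
    [-40, -129, -90],
    [-60, -129, -140],
    [-90, -129, -190],
    [-110, -129, -240],
    [-127, -129, -287],
    [-127, -129, -287],
    [-127, -129, -287]
  ],
  "yaw": [0, 0, -2, -4, -6, -8, -9.7, -9.7],
  "jaw": [0.3, 0.45, 0.45, 0.45, 0.45, 0.45, 0.45, 0.45]
}}

```text
time: 0.77
position: [0.3774, 0.3685, 0.3171]
orientation: [-1.26, -1.127, 1.127]
wrist_force: [0.5, 0.5, -0.0]
grip_width: 0.548
```

```bash
python3 -c "
from h import *
go([.535,.1,.30],[.535,-.099,.24],ang=83.57)"
```

```text
t 0.7667 pos [0.3774 0.3685 0.3171] jawang 83.63 F [ 0.5  0.5 -0. ] w 0.548
[-249.0, 17.0, -186.0]
[-447.0, 77.0, -209.0]
yaw 0.1
```

Call:
{"name": "send_rows", "arguments": {
  "delta_pos": [
    [-38, 0, -16],
    [-76, 0, -32],
    [-114, 5, -48],
    [-152, 10, -64],
    [-190, 15, -80],
    [-228, 20, -100],
    [-266, 30, -115],
    [-304, 40, -130]
  ],
  "yaw": [0, 0, 0, 0, 0, 0, 0, 0],
  "jaw": [0.45, 0.45, 0.45, 0.45, 0.45, 0.45, 0.45, 0.45]
}}

```text
time: 1.43
position: [0.471, 0.0537, 0.2771]
orientation: [-1.26, -1.126, 1.126]
wrist_force: [0.1, -0.6, 0.3]
grip_width: 0.552
```

Call:
{"name": "send_rows", "arguments": {
  "delta_pos": [
    [-32, 10, -14],
    [-64, 20, -28],
    [-96, 30, -42],
    [-127, 40, -54],
    [-127, 40, -54],
    [-127, 40, -54]
  ],
  "yaw": [0, 0, 0, 0, 0, 0],
  "jaw": [0.45, 0.45, 0.45, 0.45, 0.45, 0.45]
}}

```text
time: 1.93
position: [0.5097, -0.0777, 0.2362]
orientation: [-1.259, -1.122, 1.124]
wrist_force: [-0.6, 0.5, -0.0]
grip_width: 0.552
```

```bash
python3 -c "
from h import *
go([.545,-.1005,.107],ang=83.57)
s=save('wrist','w1'); print(ray(s,320,240),proj(s,[.5526,-.1014,.1185]))"
```

```text
t 1.9333 pos [ 0.5097 -0.0777  0.2362] jawang 83.37 F [-0.6  0.5 -0. ] w 0.552
[-19.0, 129.0, -38.0]
yaw -0.2
(array([ 0.43808436, -0.0682872 ,  0.42921723]), array([ 0.24667759, -0.01036102, -0.96921078])) [290.02105042 283.82847661]
```

View pics/w1.png

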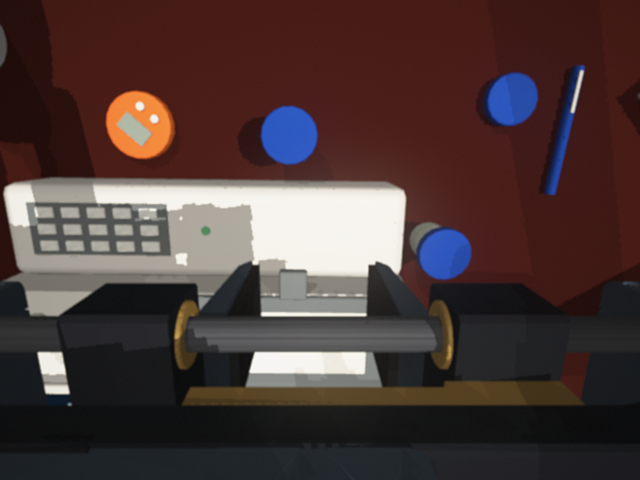

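The wrist view shows the tab at (293,284), against (290,284) predicted, so the measurement holds to about 2 mm. I'm going to the pinch pose.

Call:
{"name": "send_rows", "arguments": {
  "delta_pos": [
    [-18, 10, -38],
    [-18, 40, -38],
    [-18, 75, -38],
    [-18, 105, -38],
    [-18, 129, -38],
    [-18, 129, -38],
    [-18, 129, -38],
    [-18, 129, -38]
  ],
  "yaw": [0, 0, 0, 0, 0, 0, 0, 0],
  "jaw": [0.45, 0.45, 0.45, 0.45, 0.45, 0.45, 0.45, 0.45]
}}

```text
time: 2.65
position: [0.5474, -0.098, 0.1105]
orientation: [-1.262, -1.129, 1.125]
wrist_force: [1.2, 0.5, 0.5]
grip_width: 0.548
```

```bash
python3 -c "
from h import *
go([.545,-.0995,.107],ang=83.57)
s=save('scene','s1');cv2.imwrite('pics/s1c.png',cv2.resize(s['pixels'][140:340,150:390],(720,600),interpolation=cv2.INTER_CUBIC)[:,:,::-1])"
```

```text
t 2.65 pos [ 0.5474 -0.098   0.1105] jawang 83.63 F [1.2 0.5 0.5] w 0.548
[-2.0, 3.0, 2.0]
yaw 0.1
```

View pics/s1c.png

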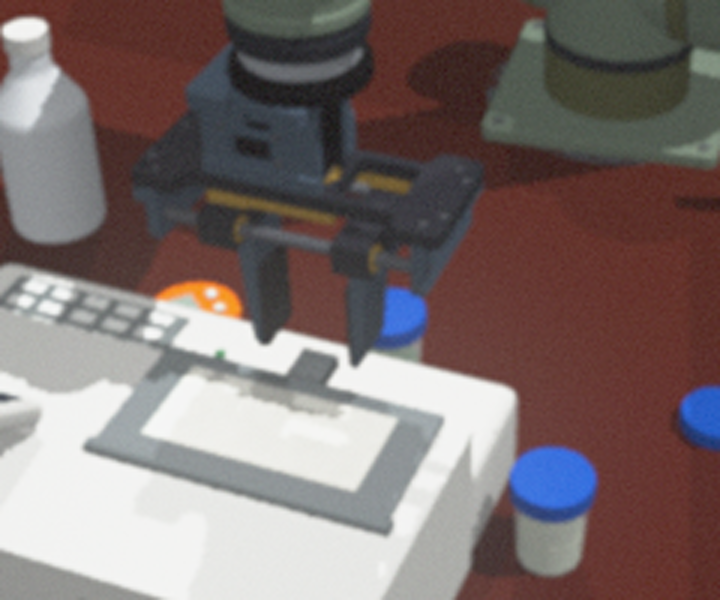

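The fingers straddle the tab, at crop px (318,365). Closing.

Call:
{"name": "send_rows", "arguments": {
  "delta_pos": [
    [-2, 3, 0],
    [-2, 3, 0],
    [-2, 3, 0],
    [-2, 3, 0],
    [-2, 3, 0],
    [-2, 3, 0],
    [-2, 3, 0],
    [-2, 3, 0]
  ],
  "yaw": [0, 0, 0, 0, 0, 0, 0, 0],
  "jaw": [0.6, 1, 1, 1, 1, 1, 1, 1]
}}

```text
time: 3.37
position: [0.5457, -0.1007, 0.1055]
orientation: [-1.26, -1.126, 1.126]
wrist_force: [-0.3, 0.2, -0.4]
grip_width: 0.011
```

```bash
python3 -c "
from h import *
go([.545,-.0995,.107],ang=83.57)
print('arc rows (tool mm) from angle 0.0')
for th in np.arange(.1,1.68,.1): print(round(th,2), [0,round(-100*np.sin(th)),round(-100*(1-np.cos(th)))])"
```

```text
t 3.3667 pos [ 0.5457 -0.1007  0.1055] jawang 83.55 F [-0.3  0.2 -0.4] w 0.011
[1.0, -2.0, 1.0]
yaw -0.0
arc rows (tool mm) from angle 0.0
0.1 [0, -10, 0]
0.2 [0, -20, -2]
0.3 [0, -30, -4]
0.4 [0, -39, -8]
0.5 [0, -48, -12]
0.6 [0, -56, -17]
0.7 [0, -64, -24]
0.8 [0, -72, -30]
0.9 [0, -78, -38]
1.0 [0, -84, -46]
1.1 [0, -89, -55]
1.2 [0, -93, -64]
1.3 [0, -96, -73]
1.4 [0, -99, -83]
1.5 [0, -100, -93]
1.6 [0, -100, -103]
```

```bash
python3 -c "
from h import *
s=save('scene','s2');cv2.imwrite('pics/s2c.png',cv2.resize(s['pixels'][200:300,190:320],(780,600),interpolation=cv2.INTER_CUBIC)[:,:,::-1])
for p in ([.5457,-.1007,.1055],[.5526,-.1,.1185],[.565,-.1,.113]): print((proj(s,p)-[190,200])*6)"
```

```text
[395.8315731 387.7371784]
[388.51534355 369.62220534]
[376.55478468 410.68645695]
```

View pics/s2c.png

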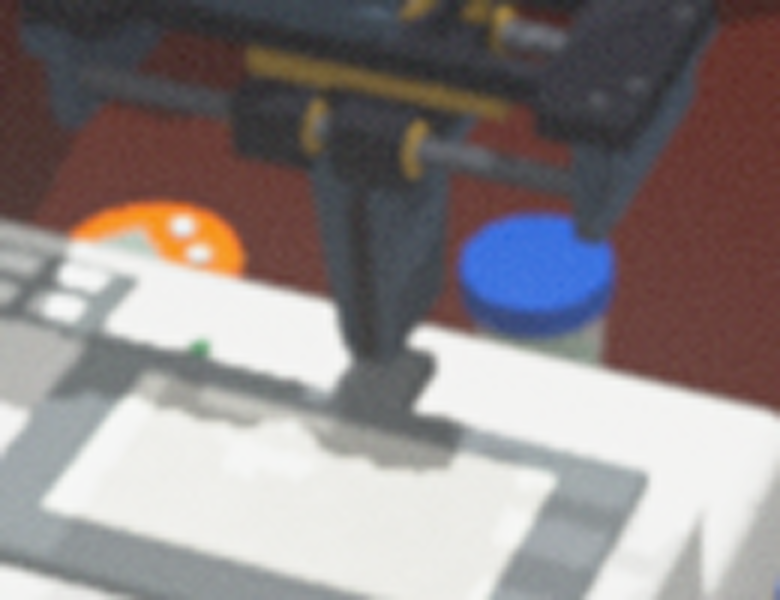

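The shut fingers seem to end right on top of the tab at crop (375,358). I'll check where the tips really are against the reported TCP.

```bash
python3 -c "
from h import *
s=load('s1'); j=np.array([.111,.994,0])
print('seen tips (238.3,253.3),(270,260.7)')
for z in (.1105,.12,.13):
  for x in (.535,.5474,.56): print(x,z,[proj(s,np.array([x,-.098,z])+k*j).round(1).tolist() for k in(-.025,.025)])
"
```

```text
seen tips (238.3,253.3),(270,260.7)
0.535 0.1105 [[246.4, 256.0], [271.9, 262.0]]
0.5474 0.1105 [[244.2, 260.3], [269.9, 266.4]]
0.56 0.1105 [[241.9, 264.7], [267.9, 271.0]]
0.535 0.12 [[246.1, 251.9], [271.7, 258.0]]
0.5474 0.12 [[243.8, 256.2], [269.7, 262.4]]
0.56 0.12 [[241.5, 260.7], [267.6, 267.0]]
0.535 0.13 [[245.7, 247.6], [271.5, 253.6]]
0.5474 0.13 [[243.5, 251.9], [269.5, 258.0]]
0.56 0.13 [[241.1, 256.3], [267.4, 262.6]]
```

```bash
python3 -c "
from h import *
s=load('s1');cv2.imwrite('pics/s1d.png',cv2.resize(s['pixels'][200:290,190:320],(780,540),interpolation=cv2.INTER_CUBIC)[:,:,::-1])"
```

```text
(no output)
```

View pics/s1d.png

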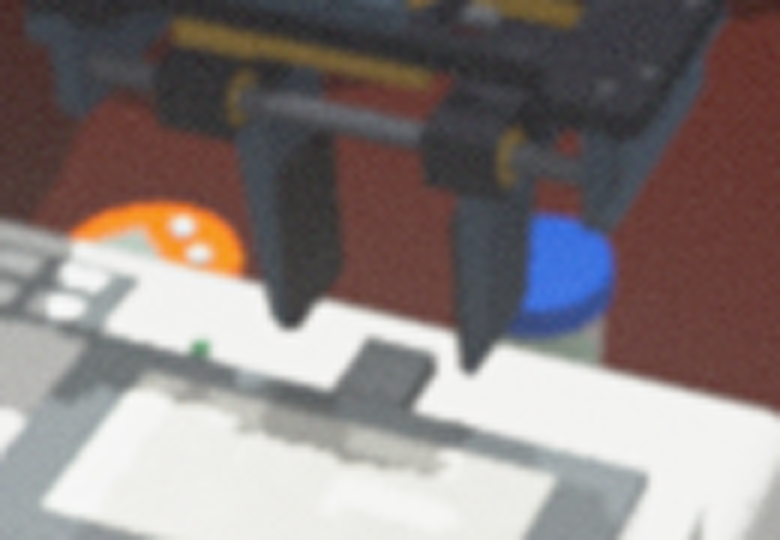

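```bash
python3 -c "
from h import *
s=load('w1'); p=np.array([.5097,-.0777,.2362]); x=np.array([.1155,.9933,0]);z=np.array([-.9933,.1155,0])
for dz in (0,.02):
  for k in(-.025,.025):
    print(dz,k,[proj(s,p+k*x+q*z+[0,0,dz]).round(0).tolist() for q in(-.016,0,.016)])
cv2.imwrite('pics/w1c.png',cv2.resize(s['pixels'][230:400,190:440],(750,510))[:,:,::-1])"
```

```text
0 -0.025 [[265.0, 310.0], [264.0, 282.0], [263.0, 253.0]]
0 0.025 [[357.0, 310.0], [358.0, 282.0], [359.0, 253.0]]
0.02 -0.025 [[260.0, 327.0], [259.0, 297.0], [258.0, 265.0]]
0.02 0.025 [[362.0, 327.0], [363.0, 297.0], [364.0, 265.0]]
```

View pics/w1c.png

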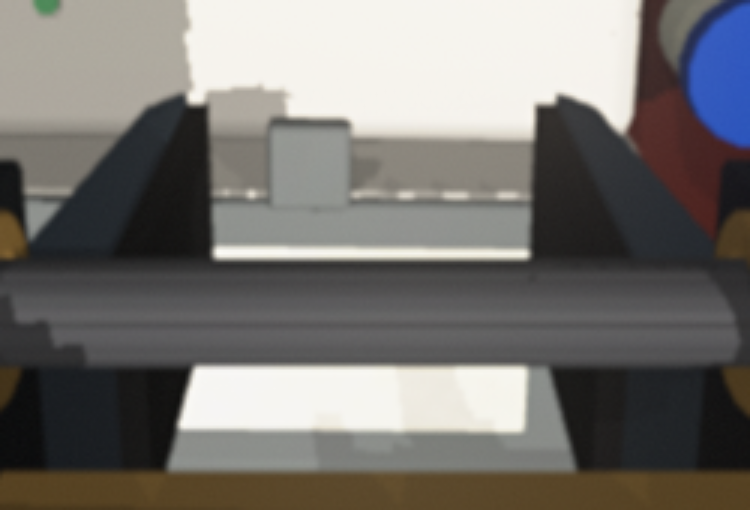

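The finger tips, at crop (208,105) and (535,105), lie about 20 mm behind the reported TCP (they match the +0.02 prediction). So the jaws shut above the tab. I'll use tip = TCP + 20 mm up, then open, lower 19 mm and pinch again.

Call:
{"name": "send_rows", "arguments": {
  "delta_pos": [
    [0, 0, 1],
    [0, 0, 1],
    [0, 0, 1],
    [0, 0, 1],
    [0, 6, 1],
    [0, 12, 1],
    [0, 19, 1],
    [0, 19, 1]
  ],
  "yaw": [0, 0, 0, 0, 0, 0, 0, 0],
  "jaw": [0.45, 0.45, 0.45, 0.45, 0.45, 0.45, 0.45, 0.45]
}}

```text
time: 4.08
position: [0.5434, -0.1002, 0.0845]
orientation: [-1.257, -1.124, 1.127]
wrist_force: [-0.8, 0.1, 0.6]
grip_width: 0.539
```

Call:
{"name": "send_rows", "arguments": {
  "delta_pos": [
    [0, 0, 0],
    [0, 0, 0],
    [0, 0, 0],
    [0, 0, 0],
    [0, 0, 0],
    [0, 0, 0]
  ],
  "yaw": [0, 0, 0, 0, 0, 0],
  "jaw": [0.45, 1, 1, 1, 1, 1]
}}

```text
time: 4.58
position: [0.545, -0.0997, 0.0867]
orientation: [-1.26, -1.126, 1.123]
wrist_force: [1.0, 4.3, 0.5]
grip_width: 0.259
```

The width of 23.6 mm means the tab is held. Now the arc, up to about 0.75 rad first.

Call:
{"name": "send_rows", "arguments": {
  "delta_pos": [
    [0, -10, 0],
    [0, -20, -2],
    [0, -30, -4],
    [0, -39, -8],
    [0, -48, -12],
    [0, -56, -17],
    [0, -64, -24],
    [0, -64, -24]
  ],
  "yaw": [0, 0, 0, 0, 0, 0, 0, 0],
  "jaw": [1, 1, 1, 1, 1, 1, 1, 1]
}}

```text
time: 5.25
position: [0.5687, -0.1028, 0.1522]
orientation: [-1.259, -1.126, 1.126]
wrist_force: [-1.7, 5.1, 1.4]
grip_width: 0.259
```

```bash
python3 -c "
from h import *
go([.6545,-.1121,.1875],ang=83.57)"
```

```text
t 5.25 pos [ 0.5687 -0.1028  0.1522] jawang 83.56 F [-1.7  5.1  1.4] w 0.259
[0.0, -35.0, -86.0]
yaw -0.0
```

Call:
{"name": "send_rows", "arguments": {
  "delta_pos": [
    [0, -8, -6],
    [0, -14, -14],
    [0, -20, -22],
    [0, -25, -31],
    [0, -29, -40],
    [0, -32, -49],
    [0, -35, -59],
    [0, -36, -69]
  ],
  "yaw": [0, 0, 0, 0, 0, 0, 0, 0],
  "jaw": [1, 1, 1, 1, 1, 1, 1, 1]
}}

```text
time: 5.92
position: [0.6361, -0.1113, 0.1884]
orientation: [-1.259, -1.124, 1.128]
wrist_force: [-4.1, 1.9, 4.5]
grip_width: 0.257
```

Call:
{"name": "send_rows", "arguments": {
  "delta_pos": [
    [0, 0, -7],
    [0, 0, -13],
    [0, 0, -15],
    [0, 0, -15]
  ],
  "yaw": [0, 0, 0, 0],
  "jaw": [1, 1, 1, 1]
}}

```text
time: 6.25
position: [0.6527, -0.1135, 0.1892]
orientation: [-1.263, -1.127, 1.126]
wrist_force: [-0.9, 1.4, 5.6]
grip_width: 0.258
```

```bash
python3 -c "
from h import *
go([.6545,-.1121,.1875],ang=83.57)"
```

```text
t 6.25 pos [ 0.6527 -0.1135  0.1892] jawang 83.57 F [-0.9  1.4  5.6] w 0.258
[2.0, 2.0, -2.0]
yaw -0.0
```

Displacement along reader x is about 108 mm, so the flap is at about 1.65 rad. I'm releasing, rising and backing off for a look into the bay.

Call:
{"name": "send_rows", "arguments": {
  "delta_pos": [
    [0, 0, 0],
    [0, 0, 0],
    [0, 0, 0],
    [0, 0, 0],
    [0, -20, 0],
    [0, -50, 0],
    [0, -60, 30],
    [0, -60, 70]
  ],
  "yaw": [0, 0, 0, 0, 0, 0, 0, 0],
  "jaw": [0.45, 0.45, 0.45, 0.45, 0.45, 0.45, 0.45, 0.45]
}}

```text
time: 6.92
position: [0.5855, -0.1057, 0.2487]
orientation: [-1.266, -1.13, 1.124]
wrist_force: [0.4, 0.1, 0.1]
grip_width: 0.545
```

Call:
{"name": "send_rows", "arguments": {
  "delta_pos": [
    [0, 0, 40],
    [0, 0, 80],
    [0, 0, 100],
    [0, 0, 100]
  ],
  "yaw": [0, 0, 0, 0],
  "jaw": [0.45, 0.45, 0.45, 0.45]
}}

```text
time: 7.25
position: [0.4788, -0.0932, 0.2473]
orientation: [-1.26, -1.124, 1.127]
wrist_force: [0.7, 0.1, 0.7]
grip_width: 0.555
```

```bash
python3 - <<'E'
from h import *
th=np.radians(-6.43);x=np.array([np.cos(th),np.sin(th)]);y=np.array([-x[1],x[0]])
O=np.array([.593,-.1925])
go([0,0,0])
W=save('wrist','w2');T=save('top','t2')
for k in(45,125):
    c=O+y*k/1000; q=[*c,.106]; print(k,q,proj(W,q),proj(T,q))
u,v=proj(T,[*(O+y*.085),.1]).astype(int)
cv2.imwrite('pics/v2.png',np.vstack([cv2.resize(W['pixels'],(400,300)),cv2.resize(T['pixels'][v-37:v+38,u-50:u+50],(400,300),interpolation=cv2.INTER_CUBIC)])[:,:,::-1])
print(u,v)
E
```

```text
t 7.25 pos [ 0.4788 -0.0932  0.2473] jawang 83.54 F [0.7 0.1 0.7] w 0.555
[39.0, 248.0, 486.0]
45 [np.float64(0.5980395163655748), np.float64(-0.1477830761925521), 0.106] [269.99483281 352.13983544] [382.74850631 162.86765374]
125 [np.float64(0.6069986565710414), np.float64(-0.06828632275708911), 0.106] [352.80278759 352.02647863] [351.17902978 160.33453225]
366 162
```

View pics/v2.png

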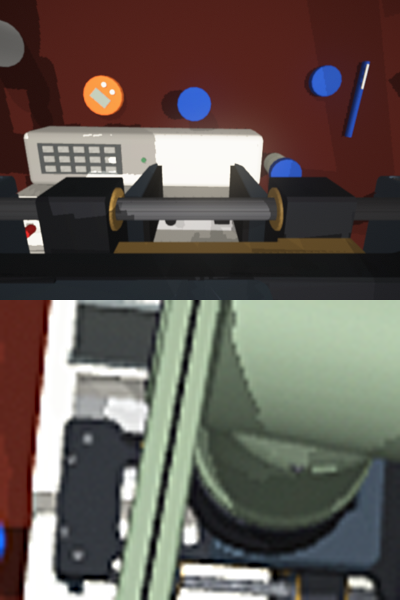

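The arm hides the bay from above, and the tops sit behind the gripper rail in the wrist view, at full-scale px (272,352) and (344,360). I'll move 90 mm further in so that they come into the open part of the wrist picture.

Call:
{"name": "send_rows", "arguments": {
  "delta_pos": [
    [0, -10, -30],
    [0, -20, -60],
    [0, -30, -90],
    [0, -30, -90],
    [0, -30, -90]
  ],
  "yaw": [0, 0, 0, 0, 0],
  "jaw": [0.45, 0.45, 0.45, 0.45, 0.45]
}}

```text
time: 7.77
position: [0.5749, -0.1041, 0.2753]
orientation: [-1.26, -1.126, 1.126]
wrist_force: [-0.9, -0.0, 0.1]
grip_width: 0.552
```

```bash
python3 - <<'E'
from h import *
th=np.radians(-6.43);x=np.array([np.cos(th),np.sin(th)]);y=np.array([-x[1],x[0]])
O=np.array([.593,-.1925])
go([0,0,0])
W=save('wrist','w3')
for k in(45,125):
    q=[*(O+y*k/1000),.106]; print(k,np.round(q,4),proj(W,q))
g=cv2.cvtColor(W['pixels'],cv2.COLOR_RGB2GRAY); u,v=proj(W,[*(O+y*.085),.106]).astype(int)
m=(g<70).astype(np.uint8); box=m[max(v-35,0):v+36,u-85:u+86]
n,l,stt,ce=cv2.connectedComponentsWithStats(box)
print('origin',u-85,v-35)
for i in range(1,n):
    if stt[i,4]>25: print(stt[i],ce[i].round(1),cv2.minAreaRect(np.argwhere(l==i)[:,::-1].astype(np.float32)))
for r in box[::3,::2]: print(''.join('#' if a else '.' for a in r))
E
```

```text
t 7.7667 pos [ 0.5749 -0.1041  0.2753] jawang 83.57 F [-0.9 -0.   0.1] w 0.552
[39.0, 276.0, 583.0]
45 [ 0.598  -0.1478  0.106 ] [270.03873891 247.69238914]
125 [ 0.607  -0.0683  0.106 ] [352.26371491 247.61798823]
origin 226 212
[ 39  25  17  20 260] [47.1 34.5] ((47.250003814697266, 34.75), (16.970561981201172, 17.677669525146484), 45.0)
[115  26  25  16 366] [126.9  33.6] ((127.0, 33.5), (15.0, 24.0), 90.0)
[  0  50  34  21 505] [18.9 62.1] ((16.5, 60.0), (20.0, 33.0), 90.0)
[142  50  29  21 478] [155.   61.8] ((156.0, 60.0), (20.0, 28.0), 90.0)
......................................................................................
......................................................................................
......................................................................................
......................................................................................
......................................................................................
......................................................................................
.......................
[... 842 characters left out ...]
....
......................................................................................
...........##..............................................................###........
.......##########.......................................................##########....
.....############.......................................................###########...
....#############.......................................................############..
..###############.......................................................##############
.################......................................................###############
#################......................................................###############
```

There are two candidates in the wrist view. The blob at (273,246) is about 17×18 px, so it is round. The one at (353,246) is 24 px wide and rectangular, which fits the 24×10 flat tab, in the +y slot. Confirming in a crop.

```bash
python3 -c "
from h import *
W=load('w3');cv2.imwrite('pics/w3c.png',cv2.resize(W['pixels'][195:305,230:400],(765,495),interpolation=cv2.INTER_CUBIC)[:,:,::-1])
print(onz(W,353,248,.106),onz(W,353,248,.09), proj(W,[.612,-.069,.12]))
go([.607,-.0675,.16],[.607,-.0675,.066],ang=83.57)"
```

```text
[ 0.60746404 -0.067608    0.106     ] [ 0.61208726 -0.06640861  0.09      ] [353.42944091 256.76687   ]
t 7.8167 pos [ 0.5734 -0.1039  0.2752] jawang 83.57 F [-0.5 -1.   0.3] w 0.553
[40.0, 115.0, -29.0]
[40.0, 209.0, -30.0]
yaw -0.0
```

View pics/w3c.png

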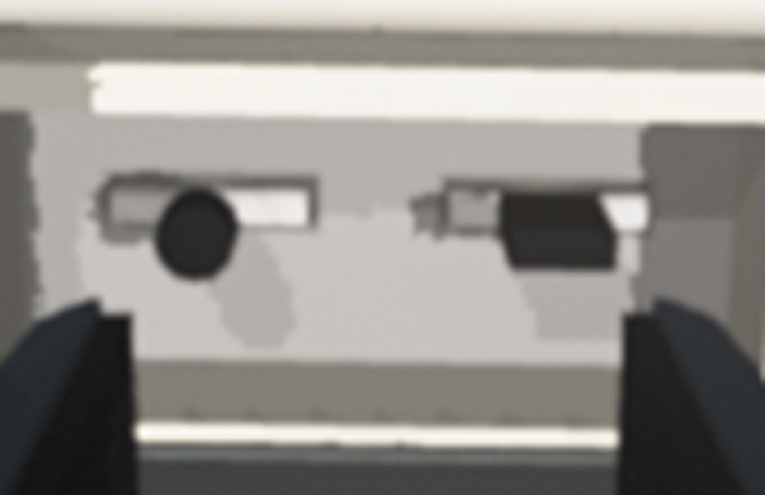

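The crop confirms it: the round knob is at crop (197,235) and the flat tab at crop (561,249). The flat slide is in the +y slot. I'm approaching it.

Call:
{"name": "send_rows", "arguments": {
  "delta_pos": [
    [20, 0, -14],
    [40, 10, -27],
    [40, 45, -27],
    [40, 80, -27],
    [40, 115, -27],
    [40, 145, -27],
    [40, 160, -27],
    [40, 160, -27]
  ],
  "yaw": [0, 0, 0, 0, 0, 0, 0, 0],
  "jaw": [0.45, 0.45, 0.45, 0.45, 0.45, 0.45, 0.45, 0.45]
}}

```text
time: 8.48
position: [0.6, -0.0665, 0.112]
orientation: [-1.253, -1.119, 1.13]
wrist_force: [0.1, 0.3, 0.1]
grip_width: 0.546
```

```bash
python3 - <<'E'
from h import *
go([.605,-.0675,.062],ang=83.57)
W=save('wrist','w4'); g=cv2.cvtColor(W['pixels'],cv2.COLOR_RGB2GRAY)
p=proj(W,[.609,-.0665,.106]);print(p); u,v=p.astype(int)
for r in g[v-50:v+40:5,u-96:u+97:2]: print(''.join('#' if a<45 else '+' if a<90 else '.' for a in r))
E
```

```text
t 8.4833 pos [ 0.6    -0.0665  0.112 ] jawang 83.56 F [0.1 0.3 0.1] w 0.546
[-0.0, 50.0, -6.0]
yaw -0.0
[312.99606722 294.08162488]
.................................................................................................
++.+...+...+.....................................................................................
++.++.+.....++..........+........................................................................
.+....++....+....+..+............................................................................
++++++++...++++###++++.......++++++++++++++........................++.......+++++++++++..........
....++++.++###########+......++........++###############++..........+.......+####++++++++........
.....++++#############.......++.........##################+.........+.......+######++++++++......
.....+################+................+###################.........+.......+#######++++++++.....
...+##################+...............+####################+................+########+++++++++...
..####################+...............+#####################................###########+++++++++.
######################+...............+####################+................############+++++++++
######################+...............+####################+................##############+++#+++
######################+.......................+++++........................+#################+#+#
######################+..................+.+.+...++........................+#####################
#######################................+++++++..++++.......................+#####################
+#+##+++++##+++++++++++++++++++++++++++++++++++#+++#+++++++++++++++++++++++++++++++++++++++++++++
+++++++++++++++++++++++++++++++++++++++++++++++++++++++++++++++++++++++++++++++++++++++++++++++++
+++++++++++++++++++++++++++++++++++++++++++++++++++++++++++++++++++++++++++++++++++++++++++++++++
```

The tab is centred between the fingers, with equal gaps. Descending and gripping.

Call:
{"name": "send_rows", "arguments": {
  "delta_pos": [
    [0, 15, -4],
    [0, 32, -4],
    [0, 50, -4],
    [0, 50, -4],
    [0, 50, -4],
    [0, 50, -4]
  ],
  "yaw": [0, 0, 0, 0, 0, 0],
  "jaw": [0.45, 0.45, 0.45, 0.45, 0.45, 0.45]
}}

```text
time: 9.03
position: [0.6091, -0.0676, 0.0686]
orientation: [-1.263, -1.128, 1.124]
wrist_force: [-0.3, 0.8, 0.4]
grip_width: 0.547
```

Call:
{"name": "send_rows", "arguments": {
  "delta_pos": [
    [0, 0, 0],
    [0, 0, 0],
    [0, 0, 0],
    [0, 0, 0],
    [0, 0, 0],
    [0, 0, 0],
    [0, 0, 0]
  ],
  "yaw": [0, 0, 0, 0, 0, 0, 0],
  "jaw": [0.6, 1, 1, 1, 1, 1, 1]
}}

```text
time: 9.62
position: [0.6083, -0.0674, 0.067]
orientation: [-1.261, -1.127, 1.125]
wrist_force: [-0.3, 0.9, 3.6]
grip_width: 0.259
```

```bash
python3 -c "
from h import *
go([.605,-.0675,.062],ang=83.57)"
```

```text
t 9.6167 pos [ 0.6083 -0.0674  0.067 ] jawang 83.56 F [-0.3  0.9  3.6] w 0.259
[-0.0, 5.0, 3.0]
yaw -0.0
```

The width of 23.6 mm means the tab is gripped. Lifting straight up, slowly at first.

Call:
{"name": "send_rows", "arguments": {
  "delta_pos": [
    [0, -4, 0],
    [0, -10, 0],
    [0, -18, 0],
    [0, -26, 0],
    [0, -34, 0],
    [0, -42, 0],
    [0, -50, 0],
    [0, -58, 0]
  ],
  "yaw": [0, 0, 0, 0, 0, 0, 0, 0],
  "jaw": [1, 1, 1, 1, 1, 1, 1, 1]
}}

```text
time: 10.28
position: [0.608, -0.0674, 0.1256]
orientation: [-1.261, -1.126, 1.126]
wrist_force: [1.4, -0.5, -0.4]
grip_width: 0.259
```

Call:
{"name": "send_rows", "arguments": {
  "delta_pos": [
    [0, -14, 0],
    [0, -28, 0],
    [0, -44, 0],
    [0, -60, 0],
    [0, -76, 0],
    [0, -92, 0],
    [0, -104, 0],
    [0, -104, 0]
  ],
  "yaw": [0, 0, 0, 0, 0, 0, 0, 0],
  "jaw": [1, 1, 1, 1, 1, 1, 1, 1]
}}

```text
time: 10.95
position: [0.6094, -0.0676, 0.2321]
orientation: [-1.265, -1.13, 1.123]
wrist_force: [0.1, 0.4, -1.6]
grip_width: 0.259
```

```bash
python3 - <<'E'
from h import *
g0=np.array([.6083,-.0674,.067]); s,M=st()
th=np.radians(25.5);n=np.array([np.cos(th),np.sin(th),0]);F=np.array([.6435,.3329,.13])
print('stand-off targets'); 
for d in(.045,.12):
    m=F-n*d; t=np.array([m[0],m[1],.13+ (.067-.042)]); print(d,t)
    go(t)
go(ang=90+25.5)
W=save('wrist','w5');S=save('scene','s5')
mid=np.array(s['position'])-[0,0,.025];print('slide mid est',mid,proj(S,mid),proj(S,mid-[0,0,.03]))
E
```

```text
stand-off targets
0.045 [0.60288366 0.313527   0.155     ]
t 10.95 pos [ 0.6094 -0.0676  0.2321] jawang 83.56 F [ 0.1  0.4 -1.6] w 0.259
[378.0, 77.0, 50.0]
0.12 [0.53518977 0.28123867 0.155     ]
t 10.95 pos [ 0.6094 -0.0676  0.2321] jawang 83.56 F [ 0.1  0.4 -1.6] w 0.259
[338.0, 76.0, 113.0]
t 10.95 pos [ 0.6094 -0.0676  0.2321] jawang 83.56 F [ 0.1  0.4 -1.6] w 0.259
yaw -31.9
slide mid est [ 0.60936032 -0.06760069  0.20705575] [260.17713322 244.65035438] [261.11768499 259.24781991]
```

The slide is out (bottom at z≈0.177). I'll refine the viewer's yaw with a line fit on the first top picture while moving to a 120 mm stand-off.

Call:
{"name": "send_rows", "arguments": {
  "delta_pos": [
    [30, 0, 14],
    [65, 0, 28],
    [105, 0, 42],
    [145, 0, 56],
    [185, 0, 70],
    [225, 0, 84],
    [262, 0, 98],
    [300, 0, 113]
  ],
  "yaw": [0, -4, -8, -12, -17, -22, -27, -32],
  "jaw": [1, 1, 1, 1, 1, 1, 1, 1]
}}

```text
time: 11.72
position: [0.5278, 0.2449, 0.2272]
orientation: [-0.96, -1.531, 1.534]
wrist_force: [0.8, -0.6, -1.3]
grip_width: 0.259
```

```bash
python3 - <<'E'
from h import *
s=load('top0');g=cv2.cvtColor(s['pixels'],cv2.COLOR_RGB2GRAY).astype(float)
top=[];bot=[]
for u in range(146,214):
    v0=156-(u-138)*.5
    vs=np.arange(int(v0)-5,int(v0)+5); w=240-g[vs,u]; k=np.argmax(-g[vs[2:-2],u])+2; ww=np.clip(235-g[vs[k-1:k+2],u],0,None)
    if ww.sum()>0: top.append((u,(vs[k-1:k+2]*ww).sum()/ww.sum()))
for u in range(168,230):
    v0=175-(u-163)*.515; vs=np.arange(int(v0)-6,int(v0)+7); c=g[vs,u]; k=np.where((c[:-1]>150)&(c[1:]<=150))[0]
    if len(k): k=k[-1]; bot.append((u,vs[k]+(c[k]-150)/(c[k]-c[k+1])))
for nme,P,z in(('top',top,.215),('bot',bot,.05)):
    P=np.array(P,np.float32); vx,vy,x0,y0=cv2.fitLine(P,cv2.DIST_HUBER,0,.01,.01).ravel()
    f=lambda u:onz(s,u,y0+(u-x0)*vy/vx,z)
    a,b=f(150),f(225);d=a-b; print(nme,len(P),a,b,'yaw',np.degrees(np.arctan2(-d[0],d[1])))
    th=np.radians(25.7);n=np.array([np.cos(th),np.sin(th),0]); print('n.p',a@n,b@n)
print('face n.p',np.array([.6435,.3329,0])@n)
st_,M=st();print(st_['joint_pos'].round(2));go(np.array([.6435,.3329,.155])-n*.11,ang=115.7)
E
```

```text
top 68 [0.61548718 0.39841824 0.215     ] [0.69587987 0.22740302 0.215     ] yaw 25.177786992890645
n.p 0.7273790440474809 0.7256567430452517
bot 62 [0.58339767 0.46182449 0.05      ] [0.67643715 0.26339416 0.05      ] yaw 25.120812850485976
n.p 0.7259606249297829 0.7237452388242429
face n.p 0.7242081724799594
[ 0.41  0.31  1.49  0.    1.35 -1.61]
t 11.7167 pos [0.5278 0.2449 0.2272] jawang 115.8 F [ 0.8 -0.6 -1.3] w 0.259
[29.0, 72.0, -33.0]
yaw 0.1
```

Yaw from both fitted lines is 25.15°. I'm centring and lowering, then approaching to 45 mm.

Call:
{"name": "send_rows", "arguments": {
  "delta_pos": [
    [15, 15, -5],
    [29, 35, -15],
    [29, 55, -30],
    [29, 72, -50],
    [29, 72, -70],
    [29, 72, -85],
    [29, 72, -97],
    [29, 72, -97]
  ],
  "yaw": [0, 0.5, 0.7, 0.7, 0.7, 0.7, 0.7, 0.7],
  "jaw": [1, 1, 1, 1, 1, 1, 1, 1]
}}

```text
time: 12.38
position: [0.6053, 0.3119, 0.1542]
orientation: [-0.971, -1.52, 1.522]
wrist_force: [0.5, 0.3, -0.5]
grip_width: 0.261
```

```bash
python3 - <<'E'
from h import *
go([.6028,.3138,.155],ang=115.15)
T=save('top','t6');S=save('scene','s6');W=save('wrist','w6')
s,M=st();p=np.array(s['position'])
for nm,c in(('top',T),('scene',S),('wrist',W)):
    print(nm,'slide mid',proj(c,p-[0,0,.025]).round(),'bottom',proj(c,p-[0,0,.055]).round(),'face',proj(c,[.6435,.3329,.13]).round(), 'flap edge upright',proj(c,[.655,-.112,.2]).round())
# flap check in top: grey blob near hinge
g=cv2.cvtColor(T['pixels'],cv2.COLOR_RGB2HSV)
cv2.imwrite('pics/fin.png',np.vstack([np.hstack([T['pixels'][80:260,110:430]]),np.hstack([S['pixels'][200:380,180:500]])])[:,:,::-1])
E
```

```text
t 12.3833 pos [0.6053 0.3119 0.1542] jawang 114.86 F [ 0.5  0.3 -0.5] w 0.261
[3.0, -1.0, 2.0]
yaw -0.3
top slide mid [199. 163.] bottom [202. 167.] face [190. 148.] flap edge upright [372. 127.]
scene slide mid [498. 316.] bottom [493. 329.] face [515. 338.] flap edge upright [223. 262.]
wrist slide mid [310. 266.] bottom [311. 252.] face [316. 336.] flap edge upright [-912.  -42.]
```

No more pictures can be viewed, so the remaining checks are numeric: flap, slide in the hand, and bystanders.

```bash
python3 - <<'E'
from h import *
T=load('t6');T0=load('top0');W=load('w6');s,M=st();p=np.array(s['position'])
g=cv2.cvtColor(T['pixels'],cv2.COLOR_RGB2GRAY);g0=cv2.cvtColor(T0['pixels'],cv2.COLOR_RGB2GRAY)
th=np.radians(-6.43);x=np.array([np.cos(th),np.sin(th)]);y=np.array([-x[1],x[0]]);O=np.array([.593,-.1925])
for a in(1.3,1.45,1.57,1.65,1.75):
    rows=[]
    for r in(.0,.088,.112):
        q=O+y*.085+x*(.0515-r*np.cos(a)); rows.append(proj(T,[*q,.1135+r*np.sin(a)]).round(1).tolist())
    print('flap',a,'hinge/edge/tabtip px',rows)
print('T cols 355..385 rows 110..150'); 
for r in range(108,150): print(r,' '.join('%3d'%v for v in g[r,350:392:3]))
d=cv2.absdiff(g,g0)>40
n,l,stt,ce=cv2.connectedComponentsWithStats(d.astype(np.uint8))
print([ (stt[i].tolist()) for i in range(1,n) if stt[i,4]>25 and stt[i,1]>90 and stt[i,0]>100])
gw=cv2.cvtColor(W['pixels'],cv2.COLOR_RGB2GRAY)
print('slide corners wrist',[proj(W,p+M@np.array([k,.055,q])).round(0).tolist() for k in(-.023,.023) for q in(-.004,.004)])
for r in range(200,312,5): print(r,' '.join('%3d'%v for v in gw[r,250:380:5]))
E
```

```text
flap 1.3 hinge/edge/tabtip px [[368.7, 141.1], [372.0, 137.5], [373.0, 136.4]]
flap 1.45 hinge/edge/tabtip px [[368.7, 141.1], [372.5, 131.7], [373.6, 128.9]]
flap 1.57 hinge/edge/tabtip px [[368.7, 141.1], [372.8, 127.3], [374.1, 123.2]]
flap 1.65 hinge/edge/tabtip px [[368.7, 141.1], [373.0, 124.5], [374.3, 119.5]]
flap 1.75 hinge/edge/tabtip px [[368.7, 141.1], [373.2, 121.2], [374.5, 115.1]]
T cols 355..385 rows 110..150
108  36  40  40  44  45  45  46  44  45  47  46  46  44  45
109  53  18  25  32  37  40  43  44  43  45  45  44  46  44
110 228 220 141  95  52  20  26  34  38  40  43  45  45  45
111 255 255 250 228 205 171 114  52  23  21  28  36  39  41
112 254 255 251 255 255 255 251 229 219 162 107  55  18  24
113 253 253 246 248 248 255 255 255 255 255 251 231 220 164
114 251 253 245 246 246 253 254 254 254 255 255 255 255 255
115 245 251 246 246 246 251 251 253 253 253 253 254 255 255
116 246 245 246 246 246 245 245 251 251 251 253 253 253 253
117 246 246 246 246 246 246 246 245 245 245 252 251 251 253
118 246 246 246 246 246 246 246 246 246 246 245 245 245 252
119 246 246
[... 3991 characters left out ...]
 105 106 104 113 117  45  30  42  54  55  56  34  30
285  27  40  53  54  53  44  28  24 100  25  26  27  27  25  26  28  25  27  44  31  32  56  53  55  53  31
290  26  53  54  53  55  31  29  26  47  27  26  28  27  28  29  29  28  28  41  33  32  57  55  56  55  48
295  27  53  53  54  54  28  29  31  27  27  27  30  30  29  30  31  30  31  34  32  32  53  56  55  55  44
300  58  53  54  54  52  28  30  32  27  29  29  32  30  32  32  32  33  31  34  34  34  43  57  55  55  46
305  89  55  55  53  41  28  30  30  31  31  33  33  35  33  33  34  35  34  34  36  36  34  59  57  56  91
310  89  59  54  55  30  31  33  33  37  39  38  39  41  41  42  41  40  42  38  38  37  34  60  58  57  97
```

Results of the checks:
- **Flap:** edge at row ~127.5 and tab end at row ~123.5. This matches the 1.57 rad prediction of 127.3 and 123.2.
- **Slide:** in the hand, cols 278–347 with its bottom at row ~247, against 276–345 and 246 predicted.
- **Bystanders:** no change at their pixels.

I'll make a small centring trim and settle.

Call:
{"name": "send_rows", "arguments": {
  "delta_pos": [
    [2, 0, 0],
    [2, 0, 0],
    [2, 0, 0],
    [2, 0, 0],
    [2, 0, 0],
    [2, 0, 0],
    [2, 0, 0],
    [2, 0, 0]
  ],
  "yaw": [-0.2, -0.2, -0.2, -0.2, -0.2, -0.2, -0.2, -0.2],
  "jaw": [1, 1, 1, 1, 1, 1, 1, 1]
}}

```text
time: 13.2
position: [0.6035, 0.3131, 0.1566]
orientation: [-0.97, -1.524, 1.523]
wrist_force: [-0.7, 0.7, -0.7]
grip_width: 0.26
```

```bash
python3 - <<'E'
from h import *
go(ang=115.15); s,M=st(); p=np.array(s['position']); n=np.array([.905,.425,0]); l=np.array([-.425,.905,0]); F=np.array([.6435,.3329,.13])
print('standoff',(F-p)@n,'lateral',(p-F)@l,'mid z',p[2]-.025,'tilt',M[:,1])
if abs(s['grip_width']-.26)<.01: print(job_done())
E
```

```text
t 13.2 pos [0.6035 0.3131 0.1566] jawang 115.05 F [-0.7  0.7 -0.7] w 0.26
yaw -0.1
standoff 0.044647450239883944 lateral -0.0008706189062601896 mid z 0.13157229405032067 tilt [ 4.58448200e-05  9.23464736e-05 -9.99999995e-01]
the job is handed in; nothing more can be done
None
```

I lifted the flap until it stood upright and drew the flat-tab slide out of the +y slot. I left the round-knob slide alone and handed in at 13.2 s, still holding the flat-tab slide in front of the viewing light.

**Last checks, from numbers only:**
- **Slide position:** about 45 mm from the lit face, about 1 mm off centre sideways, its middle at z = 0.132 m (target 0.130). It is square-on to within about 0.1° of my measured viewer yaw, and the tool is vertical.
- **Grip:** the jaw opening still reads 23.7 mm, which matches the 24 mm tab. The wrist force is about 1 N.
- **Flap:** the edge and tab pixels in the top view fit about 1.57 rad. The move itself had suggested about 1.65 rad.
- **Bystanders:** comparing the top view before and after shows no change where I looked, at the two cups. The other differences look like arm and flap shadows, though I did not confirm that by eye.

**What went wrong or disagreed:**
- **Missed first pinch:** the jaws shut on nothing above the flap tab. The finger tips appear about 20 mm behind the reported TCP, and allowing for that made the second pinch hold.
- **No final picture viewed:** I had used all 12 views, so the end state was never looked at as an image.

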